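Bond a clock movement to its hanger plate in a sprung hand press

TASK

Set the clock movement into the square nest of the bonding press, shaft up and fully seated flat on the hanger plate. Then swing the press's handle over and down until its sprung foot bears on the movement and is pushed in about 6 mm (the foot must not be bottomed out), and keep holding the handle there so that the adhesive can grip: the program finishes while the robot is still holding the handle down. Leave the other things alone.

Things in the scene. Friction and masses are not known exactly. Their poses are not given: they have to be found in the camera images.
- clock_movement: the black square quartz clock movement, the part to bond: flat case 56 x 56 mm, 16 mm high, with a brass shaft 8 mm thick standing up from the middle of its top to 33 mm above its underside; about 45 g. It starts lying on the bench shaft up. Origin: centre of its underside; z along the shaft, x and y square to the case's sides
- press: the bonding press, fixed on the bench: aluminium base plate (about 180 x 132 mm, top face 14 mm above the bench) with the nest, a hinge yoke behind it and the swinging arm. Origin: on the bench under the nest's centre; x points from the nest to the hinge at the back, y to the left as seen from the handle side, z up. The base plate runs from x = -53 to +125 mm; the yoke's two posts, 10 mm wide at y = +-54 mm, are 73 mm high
- nest (a point): centre of the nest's floor, which is the top of the hanger plate, 15.5 mm above the bench. The nest is a square pocket 59 mm wide formed by four black corner locators that rise 10 mm above this point, with flared lead-ins; the middle 30 mm or more of each side is open for fingers. Same axes as the press; the movement fits with its sides square to them, any of the four ways round
- press_hinge (a point): the hinge axis of the arm, at its middle: 95 mm behind the nest's centre (press x), 60 mm above the bench. The axis runs along the press's y
- handle (a point): middle of the round wooden grip bar at the end of the arm: 18 mm thick, parallel to the press's y axis, free for 78 mm between the two side bars of the arm; 175 mm from the hinge axis. With the press open it stands about 224 mm above the bench, 60 mm farther back than the hinge; with the arm level it is 60 mm above the bench, 80 mm in front of the nest's centre. It does not turn on the arm
- foot_face (a point): centre of the foot's lower face. The foot is a hollow black cup, 42 mm outside and 28 mm inside, that passes over the shaft and bears on the case; it hangs on a sprung stem in the bridge that joins the arm's two side bars, 95 mm from the hinge axis. With the arm level the bridge's top is 78 mm and the stem's top 92 mm above the bench
- press_arm (a joint): angle of the arm in rad: 0 is fully open, leaning back past upright (where a return spring holds it; it swings back if let go), growing as the handle is swung forward and down; 1.92 is level. With the movement in the nest the foot touches it at about 1.86, is pushed in about 6 mm at 1.92 and is bottomed out at about 1.98. Holding it level takes about 10 N at the handle, of which about 3 N just before the foot touches
- press_foot (a joint): how far the foot is pushed up into the arm, in m: 0 free, 0.012 bottomed out; spring 1.5 N/mm with 3 N preload, so about 12 N on the movement at 6 mm. At 6 mm the groove on its stem, which rises out of the collar on top of the arm's bridge, comes level with the collar's rim. Each mm here is about 1.8 mm at the handle
- drip_board: a plywood offcut, 200 x 150 x 32 mm, fixed on the bench between the press and the movement's side, with a glue gun lying on it (up to 70 mm above the bench) whose cord runs away to the back; pass above them. Origin: centre of its underside
- marker: a white and green marker, 133 x 15 mm, lying on the bench; to be left alone. Origin: centre of its underside
- tweezers: steel tweezers, 138 x 13 x 8 mm, lying on the bench; to be left alone. Origin: centre of the underside
- masking_tape: a roll of masking tape, 104 mm across and 24 mm high, lying flat; to be left alone. Origin: centre of its underside
Things that resemble listed ones, but are neither listed nor needed, are in the scene too. Several things look just like the clock_movement: the one meant starts nearest to the robot's base.

How it is judged:
On the way:
1. the movement stands shaft up, fully down in the nest, let go, with the press still open (horizontal distance between clock_movement and nest below 0.003 m and z of clock_movement in the frame of nest below 0.002 m and angle between clock_movement's own z axis and vertical below 0.06 rad and contact force between the fingers and clock_movement below 0.2 N and value of joint press_arm below 1 rad), for 0.2 s.
At the end, for the whole second after the job is handed in: The movement sits shaft up in the nest (within 3 mm of its centre, within 2 mm of the hanger plate, tilt under 0.06 rad) and the robot's fingers, not touching the movement, still hold the arm down on it with the foot pushed in 3.5 to 8.5 mm. Never over 11 mm; bystanders within 15 mm (horizontal distance between clock_movement and nest below 0.003 m and z of clock_movement in the frame of nest below 0.002 m and angle between clock_movement's own z axis and vertical below 0.06 rad and value of joint press_foot between 0.0035 and 0.0085 m and contact force between press and clock_movement above 5 N and contact force between the fingers and press above 3 N and contact force between the arm and clock_movement below 0.2 N); the arm keeps its last pose, push and grip.
It fails at once if the foot is pushed in more than 11 mm (bottomed out, which cracks the case) (value of joint press_foot above 0.011 m).
It fails at once if the marker, the tweezers or the tape roll is shifted more than 15 mm (distance of any of marker, tweezers, masking_tape from where it was at the start of the episode above 0.015 m).
It also fails if it takes over 58 s, if anything falls off the work surface, if the arm or the gripper's body presses on something with over 40 N, if the wrist force passes 120 N, or if a joint passes its speed limit or range.

ROBOT

A 7-joint arm with a two-finger parallel gripper is mounted at the origin on the work surface; the furniture and walls round the work are solid. World frame = base frame: x ahead of the robot, y to its left, z up, the work surface at z = 0. Lengths are in m, angles in rad, forces in N, time in s.
With the tool pointing down it reaches from about 0.425 to 0.875 m from the base axis. Payload 8.4 kg.
Tool frame: the origin (TCP) lies between the finger pads; the fingertips stand 19 mm ahead of it and the grasp point (between the pads) is the TCP; y points along the fingers, z is the direction in which the jaws open and shut, and the axes are right-handed (so a half turn about y gives the same grasp; the last joint's range is limited). The gripper opens to 87 mm and grips with 3 to 60 N. Pads are 19 mm wide; open, the fingers measure 117 mm over their backs; the gripper's body (75 mm by 190 mm) begins 51 mm behind the grasp point.
Start: joints at [1.102, 0.333, 0.04, 1.465, -0.013, 1.343, -0.059], TCP at [0.235, -0.606, 0.242] pointing down, gripper open.
Joint ranges: [-2.58, 2.58], [-0.38, 2.09], [-1.3, 1.39], [0.25, 2.4], [-1.5, 4.64], [0.08, 2.09], [-2.65, 2.65]. Speed limits (rad/s): [2.22, 2.22, 2.79, 2.79, 3.14, 3.14, 3.14].

INTERFACE

Orientations are given as a unit quaternion [x, y, z, w].
In Python, from plant import bot, imaging, workorder gives the robot as it stands.
- The arm moves only by the tool arm_command, never from a script. Its arguments are lists of equal length, an entry for each row: "delta_rot": the turn, a rotation vector about the tool's x, y, z each as a share of pi/2 rad, from -1 to 1, a list of three; "linear": the shift along the tool's x, y, z each as a share of 10 cm, from -1 to 1, a list of three; "hand": the closure, from 0 (fully open) to 1 (shut). In form: {"delta_rot": [[rx, ry, rz], ...], "linear": [[dx, dy, dz], ...], "hand": [hand, ...]}. A call has 1 to 10 rows; each row is the pose to reach, as a shift and turn from the pose commanded when the call began, along the tool's axes at that moment; what a row does not reach only later rows make up. A row lasts 1/8 s, in which the tool goes at most 62.5 mm and 10.7 degrees, less where a joint would pass 70% of its speed; a pose out of reach is approached as far as the arm can. A call with a number of a shift or a turn outside -1 to 1 is refused whole. A call with a gripper value outside its range is refused whole. The fingers move at their own pace and stop on an object; the grip force is fixed at half the most. Time passes only in rows, so rows that repeat a pose let the fingers close. It gives the time, the measured TCP pose, the force and the opening at its end, in the units of the state.
- bot.state(): the state, without advancing time (a new reading comes with each control period).
- imaging.snapshot(name): name is "side" or "top"; returns the picture (480x640x3 uint8, red, green, blue); there is no depth.
- imaging.camera_info(name): a dict with "fov_y" (degrees; the focal length in pixels is half the picture's height over the tangent of half this angle, whatever the lens; pixels are square), "cx", "cy" (the principal point, pixels), "R" (3x3) and "t" (3): a world point X has camera coordinates R X + t. Camera axes: x right, y down, z forward; pixel columns grow to the right and rows downward; lengths in m; the calibration is good to about 2 mm. A picture is of the moment at which its call begins. camera_info takes no time and is no camera call.
- workorder.close_job(): hands the job in, once; it reports no verdict.
The state is a dict: "t": time; "joint_pos": joint angles; "qvel": joint speeds; "joint_torque": joint torques, N m; "ee_pos": TCP position; "eef_rot": TCP orientation; "contact_force": force on the tool from outside, world axes, zero at the start; "torque": the same for the moment, N m; "grip_width": finger opening in m.
Only numpy, scipy, OpenCV 4.12 (cv2) and the standard library are available. Lean on these libraries where they do the work, as an engineer would, in place of code of your own. Each camera call takes 0.05 s, during which the arm holds its last target. There are 200 camera calls.

## Working session

There is one attempt and no reset: what is moved stays moved. The work goes in short steps, Python scripts to look and compute and a tool call to move; the robot and the scene stay as the last step left them, time stands still between calls to the robot, and variables do not carry over. Pictures are saved under pics/ and viewed, about 8 in all and at most 12, crops included, and the job is handed in when it is done.

Besides the shell and the picture viewer there is one more tool, called after "Call:" as name(argument=value, ...) on one line, values as JSON. arm_command: Moves the arm, as the interface text tells. Its arguments: {"type":"object","properties":{"delta_rot":{"type":"array"},"linear":{"type":"array"},"hand":{"type":"array"}},"required":["delta_rot","linear","hand"]}

```bash
mkdir -p pics; cat > h.py <<'E'
import numpy as np, cv2
from plant import bot, imaging, workorder
from scipy.spatial.transform import Rotation as Rn
def cam(n):
    c=imaging.camera_info(n); f=240/np.tan(np.radians(c['fov_y'])/2)
    return f,c['cx'],c['cy'],np.array(c['R']),np.array(c['t'])
def px(n,X):
    f,cx,cy,R,t=cam(n); p=R@np.array(X)+t; return np.round([cx+f*p[0]/p[2],cy+f*p[1]/p[2]],1)
def ray(n,u,v,z):
    f,cx,cy,R,t=cam(n); d=R.T@np.array([(u-cx)/f,(v-cy)/f,1]); o=-R.T@t
    return np.round(o+d*(z-o[2])/d[2],4)
def snap(n,fn,crop=None,s=1):
    im=imaging.snapshot(n)[:,:,::-1]
    if crop: x0,y0,x1,y1=crop; im=im[y0:y1,x0:x1]
    im=cv2.resize(np.ascontiguousarray(im),None,fx=s,fy=s,interpolation=cv2.INTER_CUBIC); cv2.imwrite('pics/'+fn,im)
E
python3 - <<'E'
from h import *
snap('top','a.png');snap('side','b.png')
for n in('top','side'):
    print(n,imaging.camera_info(n), )
s=bot.state();print(s); print(Rn.from_quat(s['eef_rot']).as_matrix().round(3))
E
```

```text
top {'fov_y': 45.892064077309506, 'cx': 315.8534722649584, 'cy': 236.1644855656765, 'R': array([[ 0.05282153, -0.99858774,  0.00569302],
       [-0.97149428, -0.05270607, -0.2311297 ],
       [ 0.23110334,  0.00667789, -0.97290629]]), 't': array([-0.04222683,  0.56078851,  1.40609642])}
side {'fov_y': 51.098902235822095, 'cx': 312.2758816918986, 'cy': 232.66439998210782, 'R': array([[-0.49582828, -0.86838622, -0.00772558],
       [-0.75532089,  0.43562644, -0.48961205],
       [ 0.42853783, -0.23692821, -0.87190616]]), 't': array([0.23727579, 0.47057956, 1.04603637])}
{'t': 0.1, 'joint_pos': array([ 1.10178091,  0.33381197,  0.03988375,  1.46619756, -0.01343383,
        1.34329737, -0.0585254 ]), 'qvel': array([-0.0001162 , -0.00147558,  0.00087602, -0.00103757,  0.00150722,
        0.00105092, -0.00022608]), 'joint_torque': array([ 3.89312729e-03, -6.57819986e+01,  1.34033505e+00, -4.04711938e+01,
       -5.95365395e-02,  4.09917708e-02,  3.74961246e-05]), 'ee_pos': array([ 0.234774  , -0.60568636,  0.2407594 ]), 'eef_rot': array([-0.13010228,  0.69555501, -0.69455803,  0.12986823]), 'contact_force': array([-0.11338521, -0.5746807 , -0.39103687]), 'torque': array([0.00227   , 0.01598867, 0.00575798]), 'grip_width': 0.0873337012912481}
[[-0.932 -0.001  0.361]
 [-0.361  0.001 -0.932]
 [ 0.    -1.    -0.001]]
```

View pics/a.png

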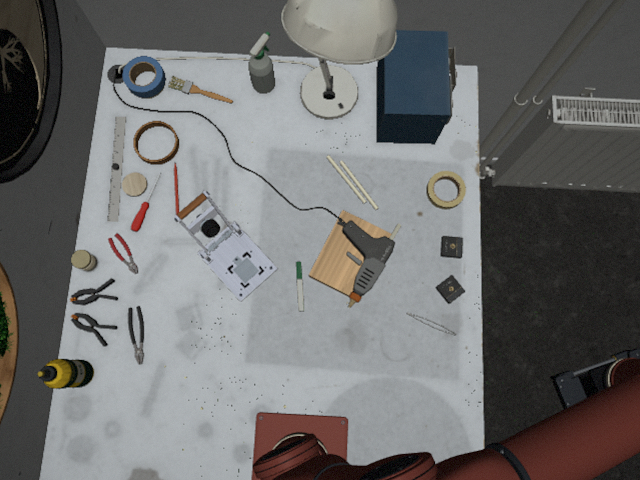

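View pics/b.png

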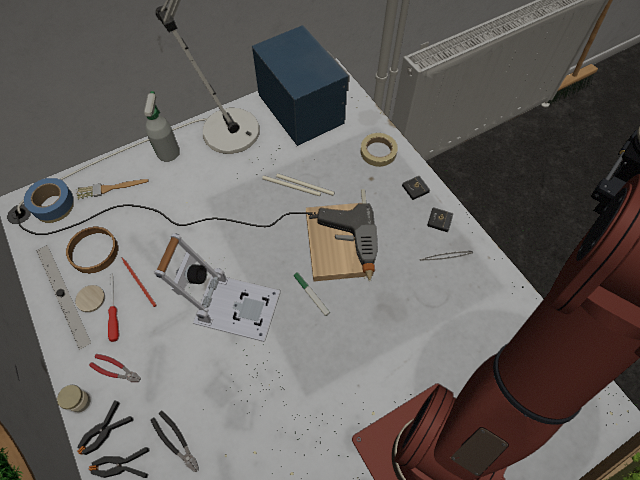

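Top view: two look-alike movements, A at (452,246) and B at (450,289). The nest is at (247,268), the glue gun at (365,255), the tweezers at (430,323) and the marker at (299,286). B is lower in the picture, so nearer the base. Next I'll crop close and measure.

```bash
python3 - <<'E'
from h import *
im=imaging.snapshot('top')[:,:,::-1]
im2=imaging.snapshot('side')[:,:,::-1]
def c(i,x,y,w,h,s): return cv2.resize(np.ascontiguousarray(i[y:y+h,x:x+w]),(w*s,h*s),interpolation=cv2.INTER_CUBIC)
A=np.hstack([c(im,200,230,80,75,5),c(im,415,230,80,75,5)]) # 400x375 each
B=np.hstack([c(im2,200,280,100,56,4),c(im2,400,175,100,56,4)])
cv2.imwrite('pics/c.png',np.vstack([A,B]))
for p in [(452,246),(450,289)]:
    r=ray('top',*p,.016);print(r,np.hypot(*r[:2]))
print('base px',px('top',[0,0,0]))
r=ray('top',247,268,.0155);print('nest',r,np.hypot(*r[:2]))
for n,p in(('tweez',(430,323)),('gun',(365,255)),('marker',(300,286)),('tape',(446,189))): print(n,ray('top',*p,.01))
E
```

```text
[ 0.5668 -0.3775  0.016 ] 0.6810054992435817
[ 0.4505 -0.372   0.016 ] 0.5842381791701052
base px [298.8 462.3]
nest [0.4777 0.1658 0.0155] 0.5056549515232694
tweez [ 0.3594 -0.3211  0.01  ]
gun [ 0.5309 -0.1459  0.01  ]
marker [0.4381 0.0229 0.01  ]
tape [ 0.7283 -0.3629  0.01  ]
```

View pics/c.png

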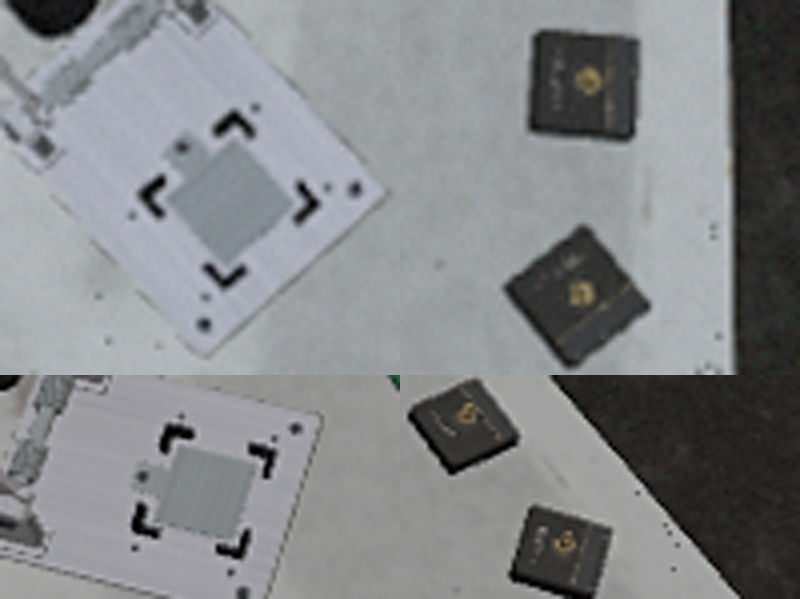

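The close crop shows B is the one nearest the base at 0.584 m (A is at 0.681 m), shaft up, rotated about 45°. The nest is at composite (229,200). Now I'll work out the poses.

```bash
cat >> h.py <<'E'
from scipy.optimize import least_squares
def tri(a,b):
    # linear two-view triangulation, also residuals
    def Pm(n):
        f,cx,cy,R,t=cam(n); return np.array([[f,0,cx],[0,f,cy],[0,0,1]])@np.c_[R,t]
    X=cv2.triangulatePoints(Pm('top'),Pm('side'),np.array(a,float).reshape(2,1),np.array(b,float).reshape(2,1)).ravel()
    return (X[:3]/X[3]).round(4)
E
python3 - <<'E'
from h import *
T=lambda u,v:(200+(u+.5)/5-.5,230+(v+.5)/5-.5)
M=lambda u,v:(415+(u-400+.5)/5-.5,230+(v+.5)/5-.5)
S=lambda u,v:(200+(u+.5)/4-.5,280+(v-375+.5)/4-.5)
N=lambda u,v:(400+(u-400+.5)/4-.5,175+(v-375+.5)/4-.5)
print('nest floor top',ray('top',*T(229,201),.0155),'loc',ray('top',*T(229.5,198),.0255))
print('nest side',ray('side',*S(204,491),.0155), ray('side',*S(205,490),.0255))
fr=ray('top',*T(387,190),.014);fb=ray('top',*T(205,357),.014)
print('front corners',fr,fb,np.linalg.norm(fr-fb)); d=fb-fr
print('press yaw from front edge',np.degrees(np.arctan2(d[1],d[0]))-0, 'mid',(fr+fb)/2)
L=[ray('top',*T(*p),.0255) for p in((235,108),(318,200),(225,288),(140,195))]; print(L)
for i in range(4): e=L[(i+1)%4]-L[i]; print(np.degrees(np.arctan2(e[1],e[0])).round(1),np.linalg.norm(e).round(4))
print('movement shaft top',ray('top',*M(582,293),.033),'side',ray('side',*N(565,543),.033),tri(M(582,293),N(565,543)))
C=[ray('top',*M(*p),.016) for p in((584,226),(650,305),(573,367),(503,288))]; print(np.mean(C,0))
for i in range(4): e=C[(i+1)%4]-C[i]; print(np.degrees(np.arctan2(e[1],e[0])).round(1),np.linalg.norm(e).round(4))
# handle ends: top (178,217)-(203,200); side (163,264)-(176,238)
print('handle',tri((190.5,207),(169.5,250)))
E
```

```text
nest floor top [0.4727 0.1697 0.0155] loc [0.4726 0.1682 0.0255]
nest side [0.4729 0.172  0.0155] [0.4692 0.1719 0.0255]
front corners [0.4833 0.0866 0.014 ] [0.3897 0.1756 0.014 ] 0.12915866211756766
press yaw from front edge 136.44307148591014 mid [0.4365 0.1311 0.014 ]
[array([0.521 , 0.1693, 0.0255]), array([0.474 , 0.1217, 0.0255]), array([0.4249, 0.1667, 0.0255]), array([0.4716, 0.2154, 0.0255])]
-134.6 0.0669
137.5 0.0666
46.2 0.0675
-43.0 0.0676
movement shaft top [ 0.4501 -0.3706  0.033 ] side [ 0.4465 -0.3639  0.033 ] [ 0.4535 -0.375   0.0135]
[ 0.45085  -0.372225  0.016   ]
-139.2 0.0531
130.6 0.0535
42.9 0.0541
-50.3 0.0555
handle [0.5692 0.2745 0.2569]
```

```bash
cat >> h.py <<'E'
def go(pos,jaw,tilt=None):
    "shift (tool axes, /0.1) and turn (/90deg) to bring TCP to pos, vertical, jaw (tool z) at yaw deg"
    s=bot.state(); R=Rn.from_quat(s['eef_rot']).as_matrix()
    c,n=np.cos(np.radians(jaw)),np.sin(np.radians(jaw))
    z=np.array([c,n,0]);y=np.array([0,0,-1.]);x=np.cross(y,z)
    G=np.c_[x,y,z]
    if tilt is not None: G=Rn.from_rotvec(np.radians(tilt)).as_matrix()@G
    print('t',round(s['t'],2),'tcp',s['ee_pos'].round(4),'jaw',np.degrees(np.arctan2(R[1,2],R[0,2])).round(1),'F',s['contact_force'].round(1),'w',round(s['grip_width'],4))
    print('linear',(R.T@(np.array(pos)-s['ee_pos'])/.1).round(3),'rot',(Rn.from_matrix(R.T@G).as_rotvec()/(np.pi/2)).round(4))
E
python3 - <<'E'
from h import *
go([.451,-.371,.12],-49)
E
```

```text
t 0.2 tcp [ 0.2348 -0.6058  0.241 ] jaw -68.8 F [-0.1  0.1  1. ] w 0.0869
linear [-2.865  1.211 -1.407] rot [ 0.0006 -0.2201 -0.    ]
```

Call:
arm_command(linear=[[-0.5, 0.1, -0.25], [-1, 0.2, -0.5], [-1, 0.2, -0.5]], delta_rot=[[0, 0, 0], [0, 0, 0], [0, 0, 0]], hand=[0, 0, 0])

```text
t: 0.57
ee_pos: [0.3144, -0.519, 0.2207]
eef_rot: [-0.132, 0.695, -0.694, 0.133]
contact_force: [0.2, -0.1, 0.6]
grip_width: 0.0873
```

Call:
arm_command(linear=[[-0.5, 0.1, -0.25], [-1, 0.2, -0.5], [-1, 0.2, -0.5], [-1, 0.2, -0.5]], delta_rot=[[0, 0, 0], [0, -0.11, 0], [0, -0.22, 0], [0, -0.22, 0]], hand=[0, 0, 0, 0])

```text
t: 1.08
ee_pos: [0.3849, -0.4409, 0.2015]
eef_rot: [-0.247, 0.662, -0.662, 0.247]
contact_force: [0.3, -0.8, -0.1]
grip_width: 0.087
```

```bash
python3 - <<'E'
from h import *
go([.451,-.371,.12],-49)
E
```

```text
t 1.07 tcp [ 0.3849 -0.4409  0.2015] jaw -49.1 F [ 0.3 -0.8 -0.1] w 0.087
linear [-0.957  0.815 -0.095] rot [ 0.0001 -0.0008  0.0003]
```

Call:
arm_command(linear=[[0, 0, 0], [0, 0, 0], [0, 0, 0]], delta_rot=[[0, 0, 0], [0, 0, 0], [0, 0, 0]], hand=[0, 0, 0])

```text
t: 1.45
ee_pos: [0.3849, -0.4409, 0.2016]
eef_rot: [0.247, -0.663, 0.663, -0.247]
contact_force: [0.4, -0.5, -0.6]
grip_width: 0.087
```

```bash
python3 - <<'E'
from h import *
go([.451,-.371,.10],-49)
E
```

```text
t 1.45 tcp [ 0.3849 -0.4409  0.2016] jaw -49.1 F [ 0.4 -0.5 -0.6] w 0.087
linear [-0.957  1.016 -0.096] rot [ 0.     -0.0014  0.    ]
```

Call:
arm_command(linear=[[-0.5, 0.4, -0.05], [-0.95, 0.8, -0.1], [-0.957, 0.9, -0.096], [-0.957, 0.9, -0.096]], delta_rot=[[0, 0, 0], [0, 0, 0], [0, 0, 0], [0, 0, 0]], hand=[0, 0, 0, 0])

```text
t: 1.95
ee_pos: [0.4505, -0.3707, 0.111]
eef_rot: [-0.248, 0.663, -0.662, 0.247]
contact_force: [-0.2, -0.8, 0.7]
grip_width: 0.0868
```

```bash
python3 - <<'E'
from h import *
im=imaging.snapshot('top')[:,:,::-1]
im2=imaging.snapshot('side')[:,:,::-1]
def c(i,x,y,w,h,s): return cv2.resize(np.ascontiguousarray(i[y:y+h,x:x+w]),(w*s,h*s),interpolation=cv2.INTER_CUBIC)
cv2.imwrite('pics/d.png',np.hstack([c(im,400,225,100,140,4),c(im2,390,160,100,140,4)]))
go([.451,-.371,.0225],-49)
E
```

```text
t 2.05 tcp [ 0.4507 -0.3721  0.1125] jaw -49.1 F [-0.4 -0.4  0.2] w 0.0867
linear [-0.01   0.9   -0.008] rot [-0.0008 -0.0016  0.0002]
```

View pics/d.png

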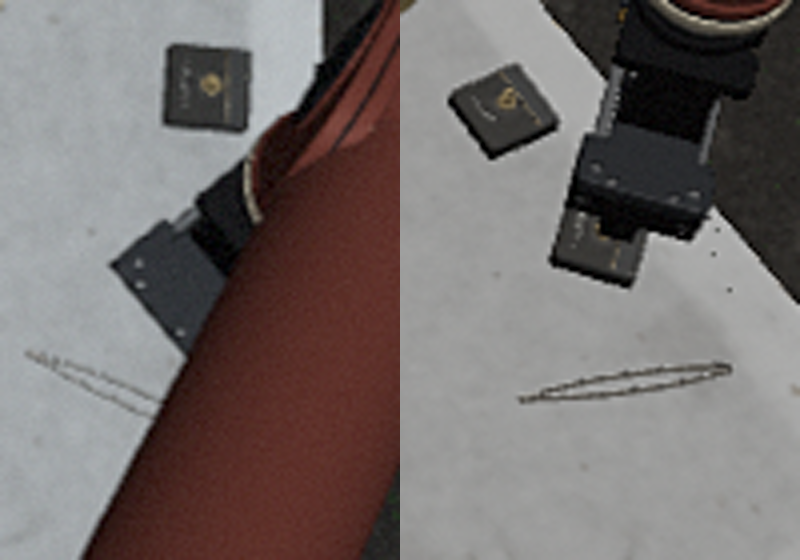

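The jaw straddles movement B. In the side crop B is under the fingers at (598,248), with look-alike A at (503,110) and the tweezers at (625,385) both clear. Descending and gripping.

Call:
arm_command(linear=[[0, 0.4, 0], [0, 0.75, 0], [0, 0.88, 0], [-0.01, 0.9, -0.008], [-0.01, 0.9, -0.008], [-0.01, 0.9, -0.008], [-0.01, 0.9, -0.008], [-0.01, 0.9, -0.008], [-0.01, 0.9, -0.008], [-0.01, 0.9, -0.008]], delta_rot=[[0, 0, 0], [0, 0, 0], [0, 0, 0], [0, 0, 0], [0, 0, 0], [0, 0, 0], [0, 0, 0], [0, 0, 0], [0, 0, 0], [0, 0, 0]], hand=[0, 0, 0, 0, 0, 1, 1, 1, 1, 1])

```text
t: 3.3
ee_pos: [0.4516, -0.3694, 0.0218]
eef_rot: [0.247, -0.662, 0.662, -0.248]
contact_force: [0.3, -1.5, 1.2]
grip_width: 0.056
```

```bash
python3 - <<'E'
from h import *
go([.451,-.371,.15],-49)
E
```

```text
t 3.3 tcp [ 0.4516 -0.3694  0.0218] jaw -49.0 F [ 0.3 -1.5  1.2] w 0.056
linear [ 0.015 -1.282  0.009] rot [-0.0003 -0.0001 -0.0001]
```

Call:
arm_command(linear=[[0, -0.3, 0], [0, -0.7, 0], [0, -1, 0], [0, -1, 0]], delta_rot=[[0, 0, 0], [0, 0, 0], [0, 0, 0], [0, 0, 0]], hand=[1, 1, 1, 1])

```text
t: 3.8
ee_pos: [0.4526, -0.3701, 0.124]
eef_rot: [0.247, -0.661, 0.664, -0.248]
contact_force: [0.8, 0.2, -1.2]
grip_width: 0.0556
```

Call:
arm_command(linear=[[-0.2, -0.2, -0.22], [-0.5, -0.4, -0.54], [-0.9, -0.4, -0.97], [-0.9, -0.4, -0.97], [-0.9, -0.4, -0.97]], delta_rot=[[0, 0, 0], [0, 0, 0], [0, 0, 0], [0, 0, 0], [0, 0, 0]], hand=[1, 1, 1, 1, 1])

```text
t: 4.42
ee_pos: [0.4552, -0.2373, 0.1607]
eef_rot: [-0.248, 0.663, -0.662, 0.247]
contact_force: [0.4, -1.3, -1.0]
grip_width: 0.0559
```

Call:
arm_command(linear=[[-0.3, 0, -0.32], [-0.6, 0, -0.64], [-0.9, 0, -0.97], [-0.9, 0, -0.97]], delta_rot=[[0, 0, 0], [0, 0, 0], [0, 0, 0], [0, 0, 0]], hand=[1, 1, 1, 1])

```text
t: 4.92
ee_pos: [0.4602, -0.1028, 0.1611]
eef_rot: [-0.249, 0.662, -0.662, 0.248]
contact_force: [-0.5, -1.3, -0.3]
grip_width: 0.0559
```

```bash
python3 - <<'E'
from h import *
go([.4725,.1695,.16],-43.5)
E
```

```text
t 4.92 tcp [ 0.4602 -0.1028  0.1611] jaw -48.8 F [-0.5 -1.3 -0.3] w 0.0559
linear [-1.885  0.014 -1.969] rot [ 0.0006 -0.0594 -0.0001]
```

Call:
arm_command(linear=[[-0.3, 0, -0.32], [-0.6, 0, -0.64], [-0.95, 0, -1], [-0.95, 0, -1]], delta_rot=[[0, 0, 0], [0, -0.03, 0], [0, -0.06, 0], [0, -0.06, 0]], hand=[1, 1, 1, 1])

```text
t: 5.42
ee_pos: [0.4666, 0.035, 0.1613]
eef_rot: [-0.28, 0.65, -0.649, 0.28]
contact_force: [0.7, -0.8, 0.6]
grip_width: 0.0556
```

```bash
python3 - <<'E'
from h import *
go([.4725,.1695,.13],-43.5)
E
```

```text
t 5.42 tcp [0.4666 0.035  0.1613] jaw -43.4 F [ 0.7 -0.8  0.6] w 0.0556
linear [-1.017  0.315 -0.881] rot [ 0.0006  0.0012 -0.0005]
```

Call:
arm_command(linear=[[-0.3, 0, -0.27], [-0.6, 0.1, -0.54], [-0.9, 0.2, -0.8], [-1, 0.3, -0.88], [-1, 0.3, -0.88], [-1, 0.3, -0.88]], delta_rot=[[0, 0, 0], [0, 0, 0], [0, 0, 0], [0, 0, 0], [0, 0, 0], [0, 0, 0]], hand=[1, 1, 1, 1, 1, 1])

```text
t: 6.18
ee_pos: [0.4721, 0.1641, 0.1315]
eef_rot: [0.278, -0.65, 0.65, -0.277]
contact_force: [0.1, -0.4, -0.4]
grip_width: 0.0556
```

```bash
python3 - <<'E'
from h import *
im=imaging.snapshot('top')[:,:,::-1]
im2=imaging.snapshot('side')[:,:,::-1]
def c(i,x,y,w,h,s): return cv2.resize(np.ascontiguousarray(i[y:y+h,x:x+w]),(w*s,h*s),interpolation=cv2.INTER_CUBIC)
cv2.imwrite('pics/e.png',np.hstack([c(im,170,180,100,140,4),c(im2,190,210,100,140,4)]))
go([.4725,.1695,.05],-43.5)
E
```

```text
t 6.28 tcp [0.4721 0.1645 0.1319] jaw -43.8 F [ 0.   0.5 -0.5] w 0.0558
linear [-0.039  0.818 -0.032] rot [-0.0004 -0.0028 -0.    ]
```

View pics/e.png

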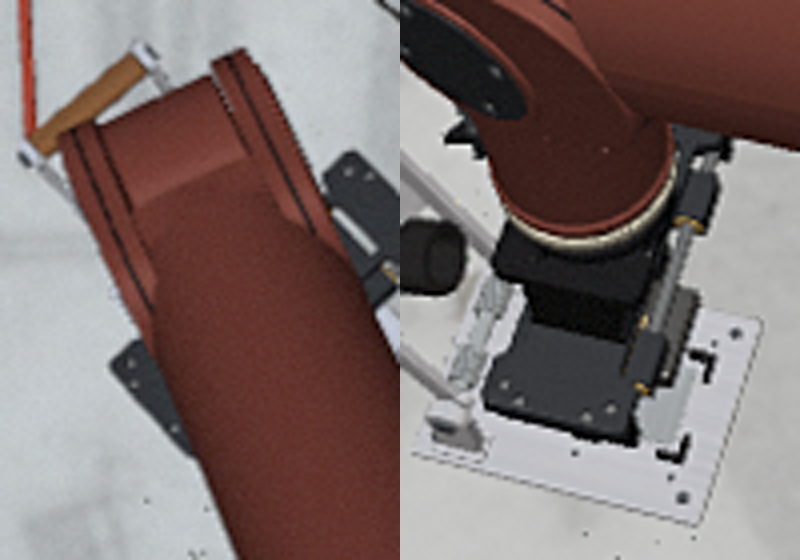

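```bash
python3 - <<'E'
from h import *
n=np.array([.4725,.1695]);a=np.radians(46.5);A=np.array([[np.cos(a),np.sin(a)],[-np.sin(a),np.cos(a)]])
for p in((185,211),(230,194)):
  for z in(.3,.36,.42): print('top',p,z,(A@(ray('top',*p,z)[:2]-n)).round(3))
for z in(.2,.25,.3,.35): print('side ring left', z,(A@(ray('side',190+95/4,210+190/4,z)[:2]-n)).round(3),'red edge',(A@(ray('side',190+50/4,210+120/4,z)[:2]-n)).round(3))
E
```

```text
top (185, 211) 0.3 [0.129 0.018]
top (185, 211) 0.36 [0.107 0.02 ]
top (185, 211) 0.42 [0.085 0.022]
top (230, 194) 0.3 [ 0.09  -0.079]
top (230, 194) 0.36 [ 0.07  -0.073]
top (230, 194) 0.42 [ 0.05  -0.066]
side ring left 0.2 [ 0.07  -0.027] red edge [ 0.107 -0.061]
side ring left 0.25 [ 0.053 -0.006] red edge [ 0.088 -0.038]
side ring left 0.3 [0.036 0.016] red edge [ 0.069 -0.015]
side ring left 0.35 [0.019 0.037] red edge [0.05  0.009]
```

```bash
python3 - <<'E'
from h import *
go([.4737,.1708,.052],-43.5)
E
```

```text
t 6.28 tcp [0.4721 0.1645 0.1319] jaw -43.8 F [ 0.   0.5 -0.5] w 0.0558
linear [-0.056  0.799 -0.032] rot [-0.0004 -0.0028 -0.    ]
```

Call:
arm_command(linear=[[-0.056, 0.2, -0.032], [-0.056, 0.4, -0.032], [-0.056, 0.6, -0.032], [-0.056, 0.8, -0.032], [-0.056, 0.8, -0.032], [-0.056, 0.8, -0.032], [-0.056, 0.8, -0.032]], delta_rot=[[0, 0, 0], [0, 0, 0], [0, -0.003, 0], [0, -0.003, 0], [0, -0.003, 0], [0, -0.003, 0], [0, -0.003, 0]], hand=[1, 1, 1, 1, 1, 1, 1])

```text
t: 7.15
ee_pos: [0.4737, 0.1724, 0.0526]
eef_rot: [0.279, -0.649, 0.649, -0.28]
contact_force: [0.0, 0.8, -0.3]
grip_width: 0.0555
```

```bash
python3 - <<'E'
from h import *
im=imaging.snapshot('top')[:,:,::-1]
im2=imaging.snapshot('side')[:,:,::-1]
def c(i,x,y,w,h,s): return cv2.resize(np.ascontiguousarray(i[y:y+h,x:x+w]),(w*s,h*s),interpolation=cv2.INTER_CUBIC)
cv2.imwrite('pics/f.png',c(im2,185,255,100,90,8)[:600])
go([.4737,.1708,.0375],-43.5)
E
```

```text
t 7.25 tcp [0.4735 0.1724 0.0523] jaw -43.4 F [ 1.4 -0.1 -1.7] w 0.0556
linear [0.01  0.148 0.013] rot [-0.0005  0.0016 -0.0006]
```

View pics/f.png

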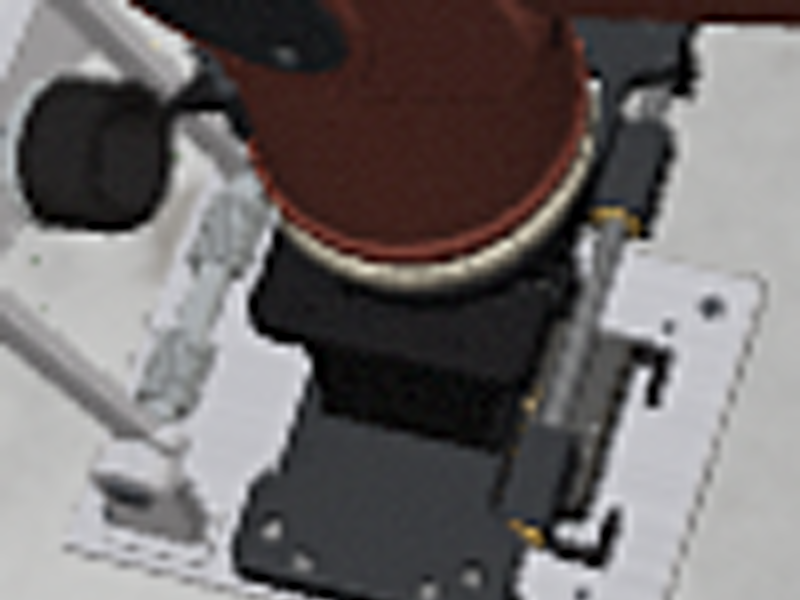

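```bash
python3 - <<'E'
from h import *
a=np.radians(46.5);xh=np.array([np.cos(a),np.sin(a)]);yh=np.array([-xh[1],xh[0]])
C=lambda X:((px('side',X)-[185,255])*8+3.5).round(0)
t=np.array([.4736,.1722])
for d in(-2,0,2,4):
  for y in(-15,0,20): 
    p=t-xh*(d+28)/1000+yh*y/1000; print('mov d',d,y,'bottom',C([*p,.0305]),'top',C([*p,.0465]))
n=np.array([.4725,.1695])
for y in(-29.5,29.5):
  for x in(-29.5,-33.5): p=n+xh*x/1000+yh*y/1000; print('nest',x,y,C([*p,.0255]))
print(C([*(n-xh*.053+yh*.066),.014]),C([*(n-xh*.053-yh*.066),.014]))
E
python3 -c "
import cv2;i=cv2.imread('pics/f.png')[280:600,480:780];cv2.imwrite('pics/g.png',cv2.resize(i,None,fx=1.8,fy=1.8,interpolation=cv2.INTER_CUBIC))"
```

```text
mov d -2 -15 bottom [620. 386.] top [615. 365.]
mov d -2 0 bottom [606. 432.] top [600. 412.]
mov d -2 20 bottom [586. 496.] top [580. 476.]
mov d 0 -15 bottom [627. 388.] top [622. 367.]
mov d 0 0 bottom [612. 434.] top [607. 414.]
mov d 0 20 bottom [592. 497.] top [587. 478.]
mov d 2 -15 bottom [633. 388.] top [628. 368.]
mov d 2 0 bottom [619. 436.] top [613. 416.]
mov d 2 20 bottom [599. 499.] top [594. 480.]
mov d 4 -15 bottom [640. 390.] top [635. 370.]
mov d 4 0 bottom [625. 437.] top [620. 417.]
mov d 4 20 bottom [606. 500.] top [600. 481.]
nest -29.5 -29.5 [657. 348.]
nest -33.5 -29.5 [670. 352.]
nest -29.5 29.5 [600. 533.]
nest -33.5 29.5 [613. 536.]
[645. 683.] [768. 271.]
```

View pics/g.png

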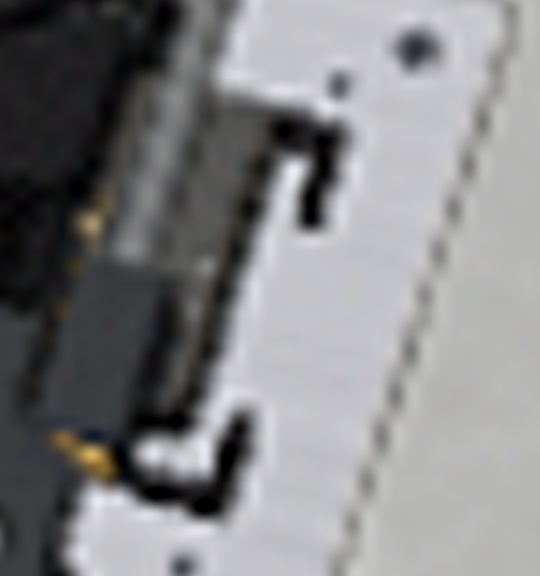

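The held movement sits just above the pocket, with its front edge at about (613,441) in the crop. The front locators are at (672,349) and (610,550). It is within about 1–2 mm of centre, so I'll lower it with a small correction.

Call:
arm_command(linear=[[0.012, 0, 0.017], [0.012, 0.02, 0.017], [0.012, 0.04, 0.017], [0.012, 0.06, 0.017], [0.012, 0.08, 0.017], [0.012, 0.08, 0.017]], delta_rot=[[0, 0, 0], [0, 0, 0], [0, 0, 0], [0, 0, 0], [0, 0, 0], [0, 0, 0]], hand=[1, 1, 1, 1, 1, 1])

```text
t: 8.0
ee_pos: [0.4733, 0.1704, 0.0433]
eef_rot: [-0.28, 0.649, -0.649, 0.28]
contact_force: [-0.5, -0.1, -0.5]
grip_width: 0.0556
```

```bash
python3 - <<'E'
from h import *
go([.4739,.1703,.0375],-43.5)
E
```

```text
t 8.0 tcp [0.4733 0.1704 0.0433] jaw -43.3 F [-0.5 -0.1 -0.5] w 0.0556
linear [-0.004  0.058  0.005] rot [0.0002 0.0018 0.0002]
```

Call:
arm_command(linear=[[0, 0.015, 0], [0, 0.03, 0], [0, 0.045, 0], [0, 0.06, 0], [0, 0.06, 0], [0, 0.06, 0]], delta_rot=[[0, 0, 0], [0, 0, 0], [0, 0, 0], [0, 0, 0], [0, 0, 0], [0, 0, 0]], hand=[1, 1, 1, 1, 1, 1])

```text
t: 8.75
ee_pos: [0.4739, 0.1708, 0.0378]
eef_rot: [-0.28, 0.649, -0.649, 0.28]
contact_force: [4.6, 3.3, -0.3]
grip_width: 0.0559
```

```bash
python3 - <<'E'
from h import *
go([.4739,.1703,.0375],-43.5)
E
```

```text
t 8.75 tcp [0.4739 0.1708 0.0378] jaw -43.3 F [ 4.6  3.3 -0.3] w 0.0559
linear [0.003 0.003 0.003] rot [-0.0001  0.0018 -0.0008]
```

Call:
arm_command(linear=[[-0.008, 0.005, 0], [-0.008, 0.01, 0], [-0.008, 0.01, 0], [-0.008, 0.01, 0], [-0.008, 0.01, 0], [-0.008, 0.01, 0], [-0.008, 0.01, 0]], delta_rot=[[0, 0, 0], [0, 0, 0], [0, 0, 0], [0, 0, 0], [0, 0, 0], [0, 0, 0], [0, 0, 0]], hand=[1, 1, 1, 0.25, 0.25, 0.25, 0.25])

```text
t: 9.62
ee_pos: [0.4737, 0.1708, 0.0364]
eef_rot: [-0.28, 0.649, -0.649, 0.28]
contact_force: [0.1, -0.4, 0.4]
grip_width: 0.065
```

Call:
arm_command(linear=[[0, -0.2, 0], [0, -0.6, 0], [0, -1, 0], [0, -1, 0]], delta_rot=[[0, 0, 0], [0, 0, 0], [0, 0, 0], [0, 0, 0]], hand=[0.25, 0.25, 0.25, 0.25])

```text
t: 10.12
ee_pos: [0.4757, 0.1717, 0.1395]
eef_rot: [0.278, -0.649, 0.65, -0.282]
contact_force: [-0.4, -0.3, -1.0]
grip_width: 0.0653
```

```bash
python3 - <<'E'
from h import *
go([.579,.282,.32],46.5)
E
```

```text
t 10.12 tcp [0.4757 0.1717 0.1395] jaw -43.4 F [-0.4 -0.3 -1. ] w 0.0653
linear [-1.519 -1.799 -0.   ] rot [-3.700e-03 -9.983e-01 -6.000e-04]
```

Call:
arm_command(linear=[[0, -0.5, 0], [0, -1, 0], [0, -1, 0], [0, -1, 0]], delta_rot=[[0, 0, 0], [0, 0, 0], [0, 0, 0], [0, 0, 0]], hand=[0.25, 0.25, 0.25, 0.25])

```text
t: 10.62
ee_pos: [0.4735, 0.1706, 0.2353]
eef_rot: [-0.28, 0.649, -0.649, 0.279]
contact_force: [-0.0, 0.1, 0.5]
grip_width: 0.0654
```

Call:
arm_command(linear=[[0, -0.4, 0.4], [0, -0.8, 0.9], [0, -0.9, 0.9], [0, -0.9, 0.9], [0, -0.9, 0.9], [0, -0.9, 0.9], [0, -0.9, 0.9], [0, -0.9, 0.9], [0, -0.9, 0.9], [0, -0.9, 0.9]], delta_rot=[[0, 0, 0], [0, -0.1, 0], [0, -0.22, 0], [0, -0.33, 0], [0, -0.44, 0], [0, -0.55, 0], [0, -0.66, 0], [0, -0.77, 0], [0, -0.88, 0], [0, -1, 0]], hand=[0.3, 0.3, 0.3, 0.3, 0.3, 0.3, 0.3, 0.3, 0.3, 0.3])

```text
t: 11.88
ee_pos: [0.5388, 0.1089, 0.3242]
eef_rot: [0.658, -0.261, 0.258, -0.657]
contact_force: [-0.7, -0.2, 0.3]
grip_width: 0.0613
```

```bash
python3 - <<'E'
from h import *
im=imaging.snapshot('top')[:,:,::-1]
im2=imaging.snapshot('side')[:,:,::-1]
def c(i,x,y,w,h,s): return cv2.resize(np.ascontiguousarray(i[y:y+h,x:x+w]),(w*s,h*s),interpolation=cv2.INTER_CUBIC)
cv2.imwrite('pics/i.png',np.hstack([c(im,160,180,100,140,4),c(im2,150,220,100,140,4)]))
go([.579,.282,.32],46.5)
E
```

```text
t 11.97 tcp [0.5389 0.1089 0.3244] jaw 46.7 F [ 0.1 -0.5  0.7] w 0.0607
linear [-0.894  0.043  1.536] rot [ 0.0015  0.0027 -0.0014]
```

View pics/i.png

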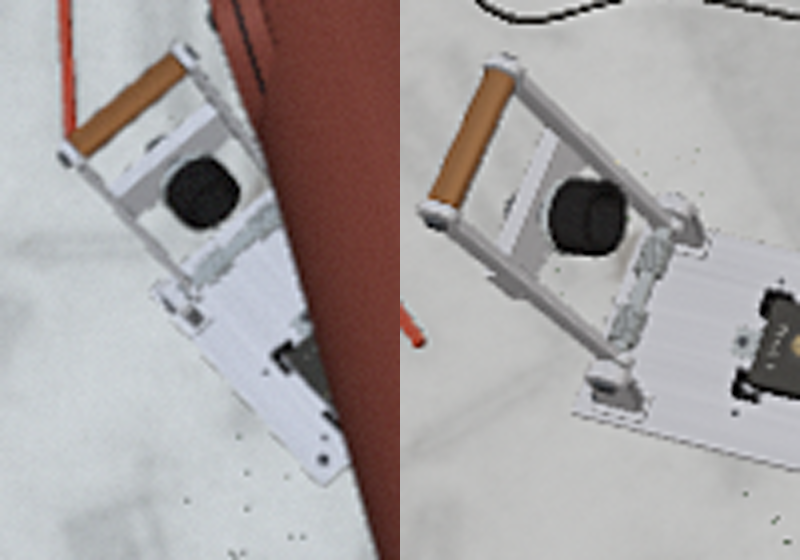

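The press is open and undamaged. The wooden grip's centre is at (131,104) in the top crop and (470,138) in the side crop. The movement is in the nest at (785,345). I'll triangulate the grip and check the seating.

```bash
python3 - <<'E'
from h import *
im2=imaging.snapshot('side')[:,:,::-1]
def c(i,x,y,w,h,s): return cv2.resize(np.ascontiguousarray(i[y:y+h,x:x+w]),(w*s,h*s),interpolation=cv2.INTER_CUBIC)
cv2.imwrite('pics/j.png',c(im2,210,270,80,70,8))
n=np.array([.4725,.1695]);a=np.radians(46.5);A=np.array([[np.cos(a),np.sin(a)],[-np.sin(a),np.cos(a)]])
f=lambda u,v,x0,y0:(x0+(u+.5)/4-.5,y0+(v+.5)/4-.5)
for p,q in(((131,104),(70,138)),((83,143),(40,203)),((183,65),(100,73))):
    P,Q=f(*p,160,180),f(*q,150,220); X=tri(P,Q); print(X,A@(X[:2]-n)); 
    for nm,r in(('top',P),('side',Q)): w=ray(nm,*r,.224); print(nm,w,(A@(w[:2]-n)).round(4))
C=lambda X:((px('side',X)-[210,270])*8+3.5).round(0)
for dz in(0,.003):
  for x,y in((-28,-28),(28,-28),(28,28),(-28,28)):
    p=n+A.T@(np.array([x,y])/1000); print(dz,x,y,C([*p,.0315+dz]),C([*p,.0155+dz]))
print('loc tops',[C([*(n+A.T@(np.array(q)/1000)),.0255]) for q in((-33,-33),(33,-33),(33,33),(-33,33))])
E
```

```text
[0.585  0.2815 0.2176] [ 0.15868182 -0.0045089 ]
top [0.5823 0.2787 0.224 ] [ 0.1548 -0.0045]
side [0.5824 0.2827 0.224 ] [ 0.1578 -0.0018]
[0.5617 0.3089 0.2107] [0.16251842 0.03125323]
top [0.5572 0.3041 0.224 ] [0.1559 0.0312]
side [0.5554 0.3096 0.224 ] [0.1587 0.0363]
[0.6093 0.2528 0.2227] [ 0.15459059 -0.04189128]
top [0.6077 0.2508 0.224 ] [ 0.152  -0.0421]
side [0.6104 0.2549 0.224 ] [ 0.1569 -0.0412]
0 -28 -28 [449. 224.] [453. 244.]
0 28 -28 [268. 184.] [276. 204.]
0 28 28 [210. 357.] [218. 376.]
0 -28 28 [394. 400.] [400. 419.]
0.003 -28 -28 [448. 221.] [452. 241.]
0.003 28 -28 [268. 180.] [274. 200.]
0.003 28 28 [209. 353.] [216. 372.]
0.003 -28 28 [393. 396.] [399. 416.]
loc tops [array([472., 220.]), array([260., 172.]), array([192., 376.]), array([408., 427.])]
```

View pics/j.png

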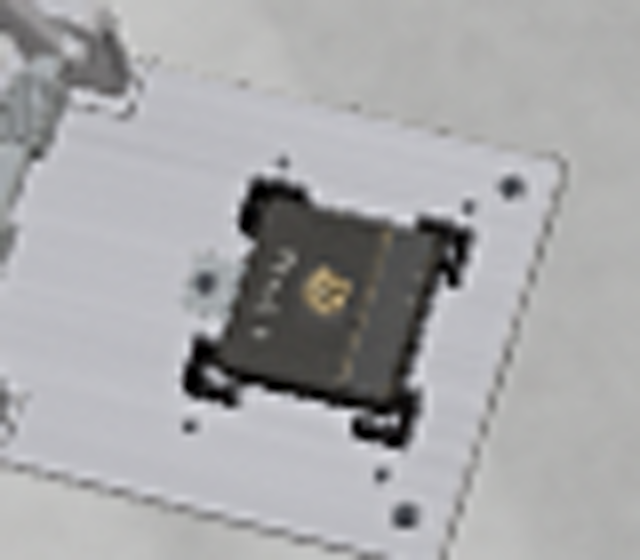

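```bash
python3 - <<'E'
from h import *
go([.582,.2807,.29],46.5)
E
```

```text
t 12.03 tcp [0.539  0.1089 0.3248] jaw 46.4 F [-0.5 -0.1  0.7] w 0.0608
linear [-0.872  0.346  1.541] rot [ 0.0012 -0.001  -0.0013]
```

Call:
arm_command(linear=[[-0.3, 0, 0.4], [-0.6, 0, 0.8], [-0.8, 0, 1], [-0.87, 0, 1], [-0.87, 0, 1]], delta_rot=[[0, 0, 0], [0, 0, 0], [0, 0, 0], [0, 0, 0], [0, 0, 0]], hand=[0.3, 0.3, 0.3, 0.3, 0.3])

```text
t: 12.65
ee_pos: [0.5446, 0.2413, 0.326]
eef_rot: [0.657, -0.262, 0.262, -0.656]
contact_force: [0.1, -0.5, 0.1]
grip_width: 0.061
```

Call:
arm_command(linear=[[0, 0.1, 0.25], [0, 0.25, 0.54], [0, 0.35, 0.54], [0, 0.35, 0.54], [0, 0.35, 0.54]], delta_rot=[[0, 0, 0], [0, 0, 0], [0, 0, 0], [0, 0, 0], [0, 0, 0]], hand=[0.3, 0.3, 0.3, 0.3, 0.3])

```text
t: 13.28
ee_pos: [0.5821, 0.2797, 0.2924]
eef_rot: [-0.657, 0.262, -0.262, 0.657]
contact_force: [0.1, -1.0, 1.2]
grip_width: 0.0611
```

```bash
python3 - <<'E'
from h import *
im=imaging.snapshot('side')[:,:,::-1]
cv2.imwrite('pics/k.png',cv2.resize(np.ascontiguousarray(im[150:340,100:300]),None,fx=3,fy=3,interpolation=cv2.INTER_CUBIC))
go([.582,.2807,.226],46.5)
E
```

```text
t 13.32 tcp [0.5822 0.28   0.2926] jaw 46.5 F [ 0.   0.3 -0.7] w 0.0606
linear [-0.007  0.666  0.003] rot [-0.0006  0.0002  0.0007]
```

View pics/k.png

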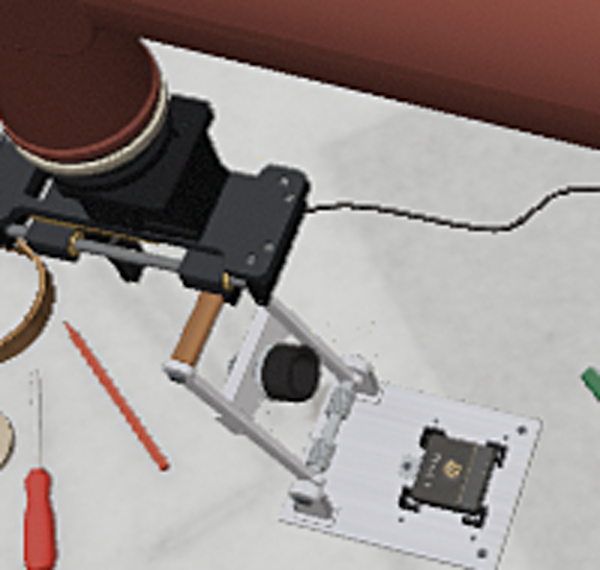

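The fingers straddle the wooden bar (visible at (200,325)), front and back clear. Lower and grip.

Call:
arm_command(linear=[[0, 0.2, 0], [0, 0.4, 0], [0, 0.6, 0], [-0.005, 0.66, 0], [-0.005, 0.66, 0], [-0.005, 0.66, 0], [-0.005, 0.66, 0], [-0.005, 0.66, 0], [-0.005, 0.66, 0], [-0.005, 0.66, 0]], delta_rot=[[0, 0, 0], [0, 0, 0], [0, 0, 0], [0, 0, 0], [0, 0, 0], [0, 0, 0], [0, 0, 0], [0, 0, 0], [0, 0, 0], [0, 0, 0]], hand=[0.3, 0.3, 0.3, 0.3, 0.5, 0.7, 1, 1, 1, 1])

```text
t: 14.58
ee_pos: [0.5818, 0.2813, 0.2258]
eef_rot: [-0.657, 0.261, -0.262, 0.657]
contact_force: [0.2, 0.7, -0.2]
grip_width: 0.017
```

```bash
cat >> h.py <<'E'
def arc(th,h,jaw=46.5):
    "target TCP for arm angle th, hinge h=(x,y,z)"
    b=1.92-th; a=np.radians(46.5); r=.175
    # b=0 level; direction from hinge to handle
    x=-r*np.cos(b); z=r*np.sin(b)
    return [h[0]+x*np.cos(a),h[1]+x*np.sin(a),h[2]+z]
E
python3 - <<'E'
from h import *
s=bot.state();p=s['ee_pos'];print(p)
a=np.radians(46.5); n=np.array([.4725,.1695]);d=p[:2]-n
print('press frame',np.cos(a)*d[0]+np.sin(a)*d[1],-np.sin(a)*d[0]+np.cos(a)*d[1])
go(p,46.5)
E
```

```text
[0.5818167  0.28134583 0.22575104]
press frame 0.1563787494738077 -0.002305945222033909
t 14.57 tcp [0.5818 0.2813 0.2258] jaw 46.6 F [ 0.2  0.7 -0.2] w 0.017
linear [0. 0. 0.] rot [-0.0004  0.0011  0.    ]
```

Call:
arm_command(linear=[[0, -0.033, -0.1], [0, -0.06, -0.2], [0, -0.08, -0.3], [0, -0.096, -0.41], [0, -0.106, -0.62], [0, -0.09, -0.83], [0, -0.09, -0.83]], delta_rot=[[0, 0, 0], [0, 0, 0], [0, 0, 0], [0, 0, 0], [0, 0, 0], [0, 0, 0], [0, 0, 0]], hand=[1, 1, 1, 1, 1, 1, 1])

```text
t: 15.45
ee_pos: [0.5233, 0.2214, 0.2358]
eef_rot: [-0.657, 0.261, -0.261, 0.657]
contact_force: [-1.5, 4.8, 6.6]
grip_width: 0.017
```

```bash
cat >> h.py <<'E'
def pf():
    s=bot.state();p=s['ee_pos'];a=np.radians(46.5);d=p[:2]-[.4725,.1695];F=s['contact_force']
    x=np.cos(a)*d[0]+np.sin(a)*d[1];y=-np.sin(a)*d[0]+np.cos(a)*d[1]
    u,w=x-.0965,p[2]-.060
    print('t',round(s['t'],2),'hinge-frame x,y,z mm',(np.array([u,y,w])*1e3).round(1),'r',round(np.hypot(u,w)*1e3,1),'b',round(np.arctan2(w,-u),3),'F x,y,z',np.round([np.cos(a)*F[0]+np.sin(a)*F[1],-np.sin(a)*F[0]+np.cos(a)*F[1],F[2]],1),'w',round(s['grip_width'],4),'q',s['joint_pos'].round(2))
E
python3 - <<'E'
from h import *
pf();go([0,0,0],46.5)
E
```

```text
t 15.45 hinge-frame x,y,z mm [-23.9  -1.1 175.8] r 177.5 b 1.436 F x,y,z [2.4 4.4 6.6] w 0.017 q [ 0.2   0.26 -0.79  1.65  0.19  1.32  0.19]
t 15.45 tcp [0.5233 0.2214 0.2358] jaw 46.6 F [-1.5  4.8  6.6] w 0.017
linear [-2.282  2.352 -5.206] rot [-0.0008  0.0013 -0.    ]
```

Call:
arm_command(linear=[[0.01, 0.015, -0.1], [0.01, 0.04, -0.2], [0.01, 0.07, -0.31], [0.01, 0.104, -0.41], [0.01, 0.14, -0.5], [0.01, 0.19, -0.6], [0.01, 0.245, -0.69], [0.01, 0.3, -0.78], [0.01, 0.3, -0.78]], delta_rot=[[0, 0, 0], [0, 0, 0], [0, 0, 0], [0, 0, 0], [0, 0, 0], [0, 0, 0], [0, 0, 0], [0, 0, 0], [0, 0, 0]], hand=[1, 1, 1, 1, 1, 1, 1, 1, 1])

```text
t: 16.58
ee_pos: [0.4698, 0.1651, 0.2044]
eef_rot: [-0.657, 0.262, -0.26, 0.657]
contact_force: [-3.4, 7.9, 1.7]
grip_width: 0.017
```

```bash
python3 - <<'E'
from h import *
pf();go([0,0,0],46.5)
E
```

```text
t 16.57 hinge-frame x,y,z mm [-101.6   -1.1  144.4] r 176.6 b 0.958 F x,y,z [3.4 7.9 1.7] w 0.017 q [ 0.32  0.11 -0.78  1.84  0.08  1.22  0.33]
t 16.57 tcp [0.4698 0.1651 0.2044] jaw 46.7 F [-3.4  7.9  1.7] w 0.017
linear [-2.28   2.051 -4.424] rot [ 0.0001  0.0021 -0.0016]
```

Call:
arm_command(linear=[[-0.01, 0.065, -0.08], [-0.015, 0.13, -0.16], [-0.015, 0.2, -0.24], [-0.015, 0.28, -0.31], [-0.015, 0.36, -0.375], [-0.015, 0.446, -0.44], [-0.015, 0.535, -0.494], [-0.015, 0.626, -0.545], [-0.015, 0.626, -0.545]], delta_rot=[[0, 0, 0], [0, 0, 0], [0, 0, 0], [0, 0, 0], [0, 0, 0], [0, 0, 0], [0, 0, 0], [0, 0, 0], [0, 0, 0]], hand=[1, 1, 1, 1, 1, 1, 1, 1, 1])

```text
t: 17.7
ee_pos: [0.4324, 0.1263, 0.1419]
eef_rot: [-0.657, 0.262, -0.261, 0.658]
contact_force: [-1.3, 6.7, 1.2]
grip_width: 0.0173
```

```bash
python3 - <<'E'
from h import *
pf();go([0,0,0],46.5)
E
```

```text
t 17.7 hinge-frame x,y,z mm [-155.4   -0.6   81.9] r 175.7 b 0.485 F x,y,z [4.  5.6 1.2] w 0.0173 q [ 0.37  0.06 -0.76  2.02  0.04  1.08  0.4 ]
t 17.7 tcp [0.4324 0.1263 0.1419] jaw 46.6 F [-1.3  6.7  1.2] w 0.0173
linear [-2.275  1.418 -3.889] rot [-0.0008  0.0016 -0.0009]
```

Call:
arm_command(linear=[[-0.01, 0.1, -0.045], [-0.01, 0.19, -0.086], [-0.01, 0.29, -0.12], [-0.01, 0.39, -0.148], [-0.01, 0.495, -0.17], [-0.01, 0.6, -0.185], [-0.01, 0.6, -0.185], [-0.01, 0.6, -0.185]], delta_rot=[[0, 0, 0], [0, 0, 0], [0, 0, 0], [0, 0, 0], [0, 0, 0], [0, 0, 0], [0, 0, 0], [0, 0, 0]], hand=[1, 1, 1, 1, 1, 1, 1, 1])

```text
t: 18.7
ee_pos: [0.4197, 0.1132, 0.0822]
eef_rot: [-0.657, 0.261, -0.261, 0.658]
contact_force: [0.1, 6.5, 3.5]
grip_width: 0.0168
```

```bash
python3 - <<'E'
from h import *
pf();go([0,0,0],46.5)
E
```

```text
t 18.7 hinge-frame x,y,z mm [-173.6   -0.5   22.2] r 175.0 b 0.127 F x,y,z [4.8 4.4 3.5] w 0.0168 q [ 0.37  0.11 -0.76  2.12  0.09  0.94  0.38]
t 18.7 tcp [0.4197 0.1132 0.0822] jaw 46.6 F [0.1 6.5 3.5] w 0.0168
linear [-2.273  0.818 -3.707] rot [-0.0009  0.0014 -0.0003]
```

Call:
arm_command(linear=[[0, 0.05, -0.006], [0, 0.1, -0.009], [0, 0.1, -0.009], [0, 0.1, -0.009]], delta_rot=[[0, 0, 0], [0, 0, 0], [0, 0, 0], [0, 0, 0]], hand=[1, 1, 1, 1])

```text
t: 19.2
ee_pos: [0.4191, 0.1125, 0.0723]
eef_rot: [-0.657, 0.261, -0.261, 0.658]
contact_force: [-0.6, 6.4, 4.4]
grip_width: 0.0172
```

```bash
python3 - <<'E'
from h import *
pf()
E
```

```text
t 19.2 hinge-frame x,y,z mm [-174.6   -0.5   12.3] r 175.0 b 0.07 F x,y,z [4.2 4.8 4.4] w 0.0172 q [ 0.36  0.13 -0.75  2.13  0.11  0.92  0.36]
```

Call:
arm_command(linear=[[0, 0.03, -0.001], [0, 0.06, -0.001], [0, 0.06, -0.002], [0, 0.06, -0.002]], delta_rot=[[0, 0, 0], [0, 0, 0], [0, 0, 0], [0, 0, 0]], hand=[1, 1, 1, 1])

```text
t: 19.7
ee_pos: [0.4189, 0.1123, 0.0665]
eef_rot: [-0.657, 0.261, -0.261, 0.657]
contact_force: [-3.4, 5.2, 6.8]
grip_width: 0.0171
```

```bash
python3 - <<'E'
from h import *
pf();go([0,0,0],46.5)
E
```

```text
t 19.7 hinge-frame x,y,z mm [-174.9   -0.5    6.5] r 175.0 b 0.037 F x,y,z [1.5 6.1 6.8] w 0.0171 q [ 0.36  0.14 -0.75  2.13  0.12  0.91  0.35]
t 19.7 tcp [0.4189 0.1123 0.0665] jaw 46.6 F [-3.4  5.2  6.8] w 0.0171
linear [-2.273  0.662 -3.694] rot [-0.0006  0.0013 -0.0002]
```

Call:
arm_command(linear=[[0, 0.02, 0], [0, 0.04, 0], [0, 0.06, 0], [0, 0.06, 0], [0, 0.06, 0]], delta_rot=[[0, 0, 0], [0, 0, 0], [0, 0, 0], [0, 0, 0], [0, 0, 0]], hand=[1, 1, 1, 1, 1])

```text
t: 20.32
ee_pos: [0.4188, 0.1122, 0.0605]
eef_rot: [-0.657, 0.261, -0.261, 0.657]
contact_force: [-3.2, 4.6, 9.2]
grip_width: 0.0167
```

```bash
python3 - <<'E'
from h import *
pf()
im=imaging.snapshot('side')[:,:,::-1]
cv2.imwrite('pics/l.png',cv2.resize(np.ascontiguousarray(im[230:350,190:310]),None,fx=5,fy=5,interpolation=cv2.INTER_CUBIC))
for i in range(3): imaging.snapshot('top'); pf()
E
```

```text
t 20.32 hinge-frame x,y,z mm [-175.1   -0.5    0.5] r 175.1 b 0.003 F x,y,z [1.1 5.5 9.2] w 0.0167 q [ 0.36  0.15 -0.75  2.14  0.13  0.9   0.34]
t 20.43 hinge-frame x,y,z mm [-175.1   -0.5    0.5] r 175.1 b 0.003 F x,y,z [ 1.6  5.9 10.5] w 0.0169 q [ 0.36  0.15 -0.75  2.14  0.13  0.9   0.34]
t 20.48 hinge-frame x,y,z mm [-175.1   -0.5    0.5] r 175.1 b 0.003 F x,y,z [1.1 6.7 9.5] w 0.0167 q [ 0.36  0.15 -0.75  2.14  0.13  0.9   0.34]
t 20.52 hinge-frame x,y,z mm [-175.    -0.5    0.5] r 175.0 b 0.003 F x,y,z [0.5 5.5 9.4] w 0.0165 q [ 0.36  0.15 -0.75  2.14  0.13  0.9   0.34]
```

View pics/l.png

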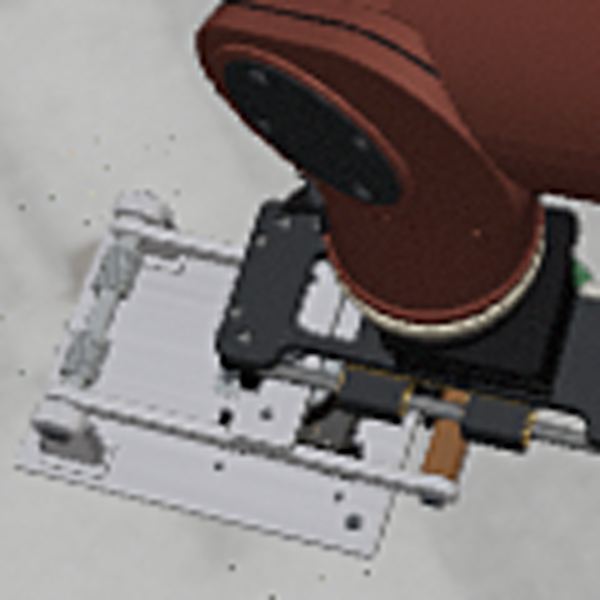

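The arm is level: side bars flat, grip bar held at (445,450), movement visible in the nest at (330,430). Force is 9.5 N and steady, as expected at about 6 mm. Handing in.

```bash
python3 - <<'E'
from h import *
print(workorder.close_job()); pf()
E
```

```text
the job is handed in; nothing more can be done
None
the job is handed in; nothing more can be done
```

The clock movement is in the nest, shaft up. The robot is still holding the press handle down at about level, and I handed the job in at about 20.5 s. I don't have the verdict, since handing in reports none.

**Choice and placing:** I took the look-alike nearest the base (0.58 m away, the other 0.68 m). It went into the pocket with a brief 5–6 N side load, and I let go with the press still open. A close picture afterwards showed it inside all four corner locators.

**Pressing:** I gripped the wooden bar and swung it down to level. The upward force rose in step with the description:

| Handle height above bench | Upward force |
|---|---|
| 82 mm | 3.5 N |
| 72 mm | 4.4 N |
| 66.5 mm | 6.8 N |
| 60.5 mm | 9.2–10.5 N, steady |

**Last checks:** The handle is at 60.5 mm, which puts the arm within about 0.003 rad of level. Height and force together put the foot about 6 mm in.

**Not confirmed:**
- The gripper hid the groove on the stem, so the foot travel was never seen directly.
- A sideways load of about 5–6 N on the handle, along the bar, remained throughout the swing, probably from a small heading error.
- I did not re-measure the marker, tweezers and tape at the end. The tool passed well clear of them and I saw nothing touched.

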